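Turn over the flask's status flag

ROBOT

A 6-joint arm with a two-finger parallel gripper is mounted at the origin on the work surface. World frame = base frame: x ahead of the robot, y to its left, z up, the work surface at z = 0. Lengths are in m, angles in rad, forces in N, time in s.
With the tool pointing down it reaches from about 0.275 to 0.825 m from the base axis. Payload 5.2 kg.
Tool frame: the origin (TCP) lies at the very end of the fingers, on their centre line; the grasp point (between the pads) lies 19 mm behind it (arm.tcp_to_grasp is the distance from the TCP to the grasp point, in m); z points along the fingers, y is the line along which they close (so a half turn about z gives the same grasp; the last joint's range is limited). The gripper opens to 93 mm and grips with 3 to 60 N. Pads are 15 mm wide; open, the fingers measure 128 mm over their backs; the gripper's body (75 mm by 188 mm) begins 65 mm behind the grasp point.
Start: joints at [1.136, 0.259, 1.535, -0, 1.348, -0.203], TCP at [0.126, 0.535, 0.219] pointing down, gripper open.
Joint ranges: [-3.14, 3.14], [-0.91, 2.08], [0.19, 2.58], [-1.22, 4.36], [0.22, 2.71], [-3.12, 3.12]. Speed limits (rad/s): [2.57, 2.57, 3.14, 3.14, 3.14, 3.14].

INTERFACE

Orientations are given as a unit quaternion [w, x, y, z].
In Python, from plant import arm gives the robot as it stands.
- The arm moves only by the tool send_rows, never from a script. Its argument "motion" is a list of rows, each an object with "translation": the shift along the tool's x, y, z in mm, a list of three; "dr": the turn, a rotation vector about the tool's x, y, z in rad, a list of three; "jaw": the opening, from -1 (shut) to 1 (fully open), so that 0 is half open. In form: [{"translation": [dx, dy, dz], "dr": [wx, wy, wz], "jaw": jaw}, ...]. A call has exactly 10 rows; each row shifts and turns the commanded pose from where the row before left it, along the tool's axes as they then stand; what a row does not reach is not made up. A row lasts 1/10 s, in which the tool goes at most 50 mm and 8.59 degrees, less where a joint would pass 70% of its speed; a pose out of reach is approached as far as the arm can. A call is refused whole if a number of a shift passes 50 or a number of a turn 0.15, either way. A call with a gripper value outside its range is refused whole. The fingers move at their own pace and stop on an object; "force" is the grip in N (left out, the last holds). Time passes only in rows, so rows that do not move let the fingers close, or fill a call up. It gives the time, the measured TCP pose, the force, the opening and the grip force at its end, in the units of the state.
- arm.read_state(): the state, without advancing time (a new reading comes with each control period).
- arm.camera(name): name is "scene" or "side" or "wrist"; returns (picture, depth): 480x640x3 uint8, blue, green, red; 480x640 float32, m along the optical axis (not along the pixel's ray), 0 where there is no reading.
- arm.camera_model(name): a dict with "mtx" (3x3 intrinsics, pixels), "dist" ([k1, k2, p1, p2, k3] as OpenCV has them; the pictures are not rectified), "camera_from_world" (4x4, takes a point from world to camera coordinates). Camera axes: x right, y up, looking along -z (the intrinsics and any distortion apply to the point x, -y, -z); pixel columns grow to the right and rows downward; lengths in m; the calibration is good to about 2 mm. A picture is of the moment at which its call begins: read the wrist's pose just before it. camera_model takes no time and is no camera call; for the wrist camera it gives the pose at the moment of the call.
- arm.close_job(): hands the job in; it is judged then, once.
Trained networks look in the newest picture that a camera, given by its name, has taken for a name from the list of things; names that differ only in an ending like _2 or _b are one class to them, and where a whole thing is asked for, a point or a joint stands for the part that bears it (a point fixed in the world has none). Each returns a list of dicts, best first, with "score" (0 to 1); they miss things now and then, are a little off and sometimes report something else, mostly with a low value. They report only what shows in the picture. A call takes as long as a camera call. They do not tell look-alikes from the thing itself.
- arm.boxes_of(label, camera): "point" ([column, row] as shares, 0 to 1, of the picture: columns of its width, rows of its height, amid what is visible of it).
- arm.mark_of(label, camera): "point" ([column, row] as shares, 0 to 1, of the picture: columns of its width, rows of its height: a listed point, or the origin of a listed thing).
The state is a dict: "time": time; "joint_pos": joint angles; "qd": joint speeds; "joint_efforts": joint torques, N m; "tcp_pos": TCP position; "ee_rot": TCP orientation; "ft_force": force on the tool from outside, world axes, zero at the start; "moment": the same for the moment, N m; "grip_width": opening from 0.0 (shut) to 1.0 (fully open); "grasp_force": force on a finger pad.
Only numpy, scipy, OpenCV 4.12 (cv2) and the standard library are available. Lean on these libraries where they do the work, as an engineer would, in place of code of your own. Each camera call takes 0.05 s, during which the arm holds its last target. There are 200 camera calls.

TASK

The sample in the volumetric flask (round belly, long thin neck, white stopper) has been measured. With a fingertip, gently turn over the flag directly in front of that flask, right over its pivot, until it lies flat on the far side with its disc face up. Do not pinch the flag, leave the other two flags as they are, and do not move the vessels or anything else on the bench.

Things in the scene. Friction and masses are not known exactly. Their poses are not given: they have to be found in the camera images.
- station: Sample station: fixed grey board 260 x 420 x 12 mm (x, y, z), origin at the centre of its underside, +x away from the robot (turned up to 0.2 rad), y along the row of three flags. Flag pivots at x = -50, y = +135, 0, -135, z = 75 mm. Black posts carry each pivot: 8 mm thick, centred 40 mm either side of it along y, 16 mm deep, tops 84 mm above the bench.
- flag_left (a joint): Angle of the left (+y) flag, a white plate 80 mm from pivot to free edge, 60 wide, 4 thick. 0 = flat towards the robot, bar face up (bar 46 x 12 mm); pi/2 = upright; pi = flat on the far side, disc face up (disc 36 mm across); stops at both. Starts at 0 to 0.3. Stiff hinge: stays where it is left; about 1 N at the free edge turns it.
- flag_left_hinge (a point): Centre of the left (+y) flag's pivot, in the plate's mid-plane, 75 mm above the bench; axes as the station's. Below the flag it is empty down to the board, except two thin stop bars within 21 mm of the pivot.
- flag_left_edge (a point): Middle of the left (+y) flag's free edge, in the plate's mid-plane, 80 mm from the pivot; turns with the flag (x from free edge to pivot, y along the pivot, z out of the bar face).
- place_left (a point): Centre of the vessel's place behind the left (+y) flag, on the board's top (12 mm above the bench), 140 mm beyond the pivot. One vessel stands in each place, in changing order.
- flag_mid (a joint): Angle of the middle flag, a white plate 80 mm from pivot to free edge, 60 wide, 4 thick. 0 = flat towards the robot, bar face up (bar 46 x 12 mm); pi/2 = upright; pi = flat on the far side, disc face up (disc 36 mm across); stops at both. Starts at 0 to 0.3. Stiff hinge: stays where it is left; about 1 N at the free edge turns it.
- flag_mid_hinge (a point): Centre of the middle flag's pivot, in the plate's mid-plane, 75 mm above the bench; axes as the station's. Below the flag it is empty down to the board, except two thin stop bars within 21 mm of the pivot.
- flag_mid_edge (a point): Middle of the middle flag's free edge, in the plate's mid-plane, 80 mm from the pivot; turns with the flag (x from free edge to pivot, y along the pivot, z out of the bar face).
- place_mid (a point): Centre of the vessel's place behind the middle flag, on the board's top (12 mm above the bench), 140 mm beyond the pivot. One vessel stands in each place, in changing order.
- flag_right (a joint): Angle of the right (-y) flag, a white plate 80 mm from pivot to free edge, 60 wide, 4 thick. 0 = flat towards the robot, bar face up (bar 46 x 12 mm); pi/2 = upright; pi = flat on the far side, disc face up (disc 36 mm across); stops at both. Starts at 0 to 0.3. Stiff hinge: stays where it is left; about 1 N at the free edge turns it.
- flag_right_hinge (a point): Centre of the right (-y) flag's pivot, in the plate's mid-plane, 75 mm above the bench; axes as the station's. Below the flag it is empty down to the board, except two thin stop bars within 21 mm of the pivot.
- flag_right_edge (a point): Middle of the right (-y) flag's free edge, in the plate's mid-plane, 80 mm from the pivot; turns with the flag (x from free edge to pivot, y along the pivot, z out of the bar face).
- place_right (a point): Centre of the vessel's place behind the right (-y) flag, on the board's top (12 mm above the bench), 140 mm beyond the pivot. One vessel stands in each place, in changing order.
- flask: Amber volumetric flask with round belly (62 mm across), long thin neck (17 mm) and white stopper, 156 mm tall, 0.14 kg, loose; origin at the centre of its underside.
- bottle: Amber lidded jar, straight sided, 60 mm across, 115 mm tall, loose; origin at the centre of its underside.
- beaker: Amber open cup-shaped beaker, 64 mm across, 75 mm tall, loose; origin at the centre of its underside.
- pipette: White hand pipette lying on the bench, about 240 mm long, 26 mm thick; origin under its middle.
- stopper: Rubber stopper, 26 mm across, 28 mm tall; origin at the centre of its underside.
- cuvette_box: Grey box 100 x 70 x 35 mm; origin at the centre of its underside.
- dish: White shallow dish, 90 mm across, 16 mm tall; origin at the centre of its underside.
Not all that is in view belongs to the job. Leave any purple or yellow look-alike of the beaker alone.

How it is judged:
By the outcome, as a careful person would: the job done as asked, in the order asked, and still so for the second after the job is handed in, with the robot touching nothing.
It also fails if it takes over 42 s, if anything falls off the work surface, if the arm or the gripper's body presses on something with over 40 N, if the wrist force passes 120 N, or if a joint passes its speed limit or range.

## Working session

There is one attempt and no reset: what is moved stays moved. The work goes in short steps, Python scripts to look and compute and a tool call to move; the robot and the scene stay as the last step left them, time stands still between calls to the robot, and variables do not carry over. Pictures are saved under pics/ and viewed, at most 10 in all, crops included, and the job is handed in when it is done.

Besides the shell and the picture viewer there is one more tool, called after "Call:" as name(argument=value, ...), one argument or row to a line, values as JSON. send_rows: Moves the arm, as the interface text tells. Its arguments: {"type":"object","properties":{"motion":{"type":"array","items":{"type":"object","properties":{"translation":{"type":"array","items":{"type":"number"}},"dr":{"type":"array","items":{"type":"number"}},"jaw":{"type":"number"}}}},"force":{"type":"number"}},"required":["motion"]}

```bash
mkdir -p pics; cat > h.py <<'E'
import numpy as np, cv2
from plant import arm
def unproj(cam,u,v,depth=None,z=None):
    m=arm.camera_model(cam);K=np.array(m["mtx"]);T=np.linalg.inv(np.array(m["camera_from_world"]))
    p=cv2.undistortPoints(np.array([[[u,v]]],float),K,np.array(m["dist"],float))[0,0]
    d=np.array([p[0],-p[1],-1.]);o=T[:3,3];w=T[:3,:3]@d
    s=depth if depth is not None else (z-o[2])/w[2]
    return o+s*w
def proj(cam,P):
    m=arm.camera_model(cam);c=np.array(m["camera_from_world"])@np.append(P,1);q=np.array([[c[0],-c[1],-c[2]]])
    return cv2.projectPoints(q,np.zeros(3),np.zeros(3),np.array(m["mtx"]),np.array(m["dist"],float))[0][0,0]
E
python3 - <<'E'
from h import *
np.set_printoptions(precision=4,suppress=True)
for c in ["scene","side"]:
    im,d=arm.camera(c);cv2.imwrite(f"pics/{c}1.png",im);np.save(f"{c}.npy",d)
    for n,z in [("flag_left_hinge",.075),("flag_mid_hinge",.075),("flag_right_hinge",.075),("place_left",.012),("place_mid",.012),("place_right",.012),("station",0),("flask",.012),("bottle",.012),("beaker",.012),("flag_left_edge",.08),("flag_mid_edge",.08),("flag_right_edge",.08)]:
        for r in arm.mark_of(n,c)[:2]:
            u,v=r["point"][0]*640,r["point"][1]*480
            print(c,n,round(r["score"],2),round(u),round(v),unproj(c,u,v,z=z))
s=arm.read_state();print(s["time"],s["tcp_pos"],s["ee_rot"],s["ft_force"])
E
```

```text
scene flag_left_hinge 0.84 362 242 [0.5854 0.1329 0.075 ]
scene flag_mid_hinge 0.85 315 239 [ 0.5733 -0.0015  0.075 ]
scene flag_mid_hinge 0.67 315 296 [ 0.7564 -0.0037  0.075 ]
scene flag_right_hinge 0.71 267 236 [ 0.5599 -0.1391  0.075 ]
scene flag_right_hinge 0.5 265 289 [ 0.7323 -0.1401  0.075 ]
scene place_left 0.92 361 296 [0.7278 0.125  0.012 ]
scene place_mid 0.7 314 294 [ 0.7168 -0.0061  0.012 ]
scene place_right 0.66 267 289 [ 0.7006 -0.1423  0.012 ]
scene place_right 0.16 361 297 [0.7291 0.1266 0.012 ]
scene station 0.85 316 265 [0.6162 0.0008 0.    ]
scene station 0.68 462 217 [0.4591 0.4515 0.    ]
scene flask 0.8 314 297 [ 0.7276 -0.0071  0.012 ]
scene flask 0.21 315 237 [ 0.5278 -0.0029  0.012 ]
scene bottle 0.86 362 296 [0.7267 0.1285 0.012 ]
scene beaker 0.9 214 249 [ 0.5626 -0.3028  0.012 ]
scene beaker 0.81 271 338 [ 0.8492 -0.1256  0.012 ]
scene flag_left_edge 0.89 363 214 [0.4927 0.1393 0.08  ]
scene flag_left_edge 0.3 363 296 [0.7602 0.1258 0.08  ]
scene flag_mid_edge 0.56 484 252 [0.6275 0.477  0.08  ]
scene flag_right_edge 0.74 276 214 [ 0.4885 -0.1163  0.08  
[... 480 characters left out ...]
83 [ 0.7092 -0.1297  0.012 ]
side place_right 0.34 306 219 [0.5924 0.2193 0.012 ]
side station 0.91 321 261 [ 0.6151 -0.0027  0.    ]
side flask 0.97 357 256 [ 0.721  -0.0028  0.012 ]
side bottle 0.84 356 232 [0.7434 0.1258 0.012 ]
side bottle 0.51 324 261 [ 0.6194 -0.0162  0.012 ]
side beaker 0.96 408 281 [ 0.8404 -0.1367  0.012 ]
side beaker 0.71 362 291 [ 0.7037 -0.1624  0.012 ]
side flag_left_edge 0.72 282 265 [ 0.4933 -0.1125  0.08  ]
side flag_left_edge 0.59 279 212 [0.5025 0.1587 0.08  ]
side flag_mid_edge 0.96 276 242 [ 0.4825 -0.0024  0.08  ]
side flag_right_edge 0.82 281 262 [ 0.491  -0.0961  0.08  ]
1.4 [0.1263 0.5353 0.2187] [0.     0.1156 0.9933 0.    ] [-0.1831 -0.0106  0.3005]
```

View pics/scene1.png

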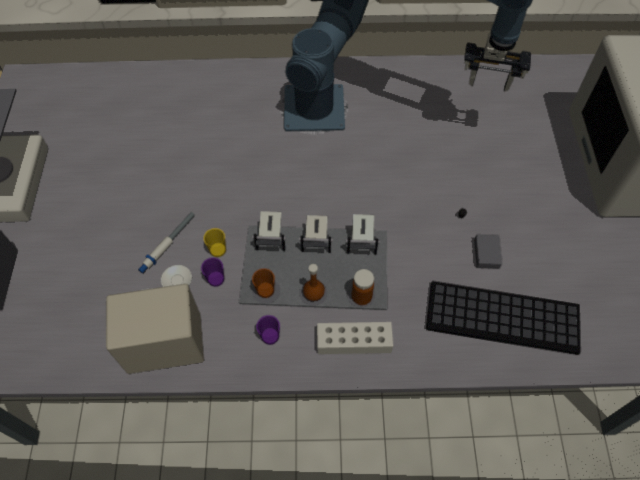

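View pics/side1.png

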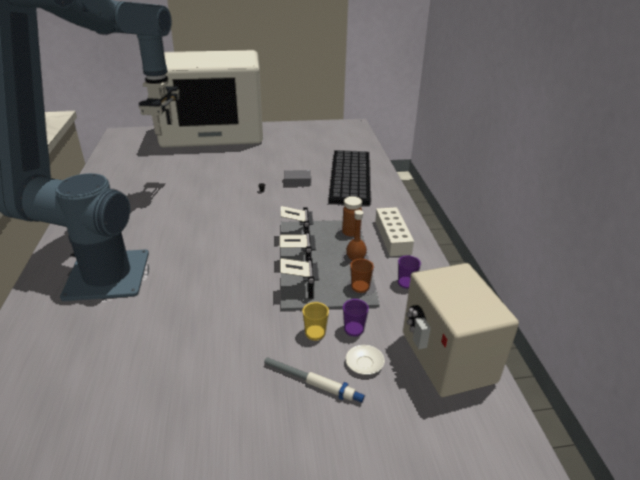

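The scene and side views agree. The flask (scene about (314,285), side about (357,245)) stands in the middle place, so the middle flag is the one to turn. Its hinge is near (0.572, 0.000), and the station yaw is about -0.094 rad. I'll move in front of it with the fingers shut.

Call:
send_rows(
  motion=[
    {"translation": [-18.5, -23, 0], "dr": [0, 0, 0], "jaw": -1},
    {"translation": [-18.5, -23, 0], "dr": [0, 0, 0], "jaw": -1},
    {"translation": [-18.5, -23, 0], "dr": [0, 0, 0], "jaw": -1},
    {"translation": [-18.5, -23, 0], "dr": [0, 0, 0], "jaw": -1},
    {"translation": [-18.5, -23, 0], "dr": [0, 0, 0], "jaw": -1},
    {"translation": [-18.5, -23, 0], "dr": [0, 0, 0], "jaw": -1},
    {"translation": [-18.5, -23, 0], "dr": [0, 0, 0], "jaw": -1},
    {"translation": [-18.5, -23, 0], "dr": [0, 0, 0], "jaw": -1},
    {"translation": [-18.5, -23, 0], "dr": [0, 0, 0], "jaw": -1},
    {"translation": [-18.5, -23, 0], "dr": [0, 0, 0], "jaw": -1},
  ],
)

```text
time: 2.4
tcp_pos: [0.2539, 0.2679, 0.2189]
ee_rot: [0.0, 0.115, 0.993, 0.0]
ft_force: [0.2, 0.3, 0.2]
grip_width: 0.194
grasp_force: 0.0
```

Call:
send_rows(
  motion=[
    {"translation": [-18.5, -23, 0], "dr": [0, 0, 0], "jaw": -1},
    {"translation": [-18.5, -23, 0], "dr": [0, 0, 0], "jaw": -1},
    {"translation": [-18.5, -23, 0], "dr": [0, 0, 0], "jaw": -1},
    {"translation": [-18.5, -23, 0], "dr": [0, 0, 0], "jaw": -1},
    {"translation": [-18.5, -23, 0], "dr": [0, 0, 0], "jaw": -1},
    {"translation": [-18.5, -23, 0], "dr": [0, 0, 0], "jaw": -1},
    {"translation": [-18.5, -23, 0], "dr": [0, 0, 0], "jaw": -1},
    {"translation": [-18.5, -23, 0], "dr": [0, 0, 0], "jaw": -1},
    {"translation": [-18.5, -23, 0], "dr": [0, 0, 0], "jaw": -1},
    {"translation": [-18.5, -23, 0], "dr": [0, 0, -0.138], "jaw": -1},
  ],
)

```text
time: 3.4
tcp_pos: [0.3812, 0.0014, 0.2189]
ee_rot: [0.0, 0.046, 0.999, -0.0]
ft_force: [0.6, -0.5, -0.1]
grip_width: 0.007
grasp_force: 0.0
```

Call:
send_rows(
  motion=[
    {"translation": [0, 0, 0], "dr": [0, -0.14, 0], "jaw": -1},
    {"translation": [0, 0, 0], "dr": [0, -0.14, 0], "jaw": -1},
    {"translation": [0, 0, 0], "dr": [0, -0.14, 0], "jaw": -1},
    {"translation": [0, 0, 0], "dr": [0, 0, 0], "jaw": -1},
    {"translation": [0, 0, 0], "dr": [0, 0, 0], "jaw": -1},
    {"translation": [0, 0, 0], "dr": [0, 0, 0], "jaw": -1},
    {"translation": [0, 0, 0], "dr": [0, 0, 0], "jaw": -1},
    {"translation": [0, 0, 0], "dr": [0, 0, 0], "jaw": -1},
    {"translation": [0, 0, 0], "dr": [0, 0, 0], "jaw": -1},
    {"translation": [0, 0, 0], "dr": [0, 0, 0], "jaw": -1},
  ],
)

```text
time: 4.4
tcp_pos: [0.381, 0.0027, 0.2185]
ee_rot: [0.208, 0.046, 0.977, -0.01]
ft_force: [-0.6, -0.1, -1.0]
grip_width: 0.006
grasp_force: 0.0
```

```bash
python3 - <<'E'
from h import *
np.set_printoptions(precision=4,suppress=True)
from scipy.spatial.transform import Rotation as R
s=arm.read_state();print(s["time"],s["tcp_pos"],s["joint_pos"],s["ft_force"]);q=s["ee_rot"];print(R.from_quat([q[1],q[2],q[3],q[0]]).as_matrix())
c="wrist";im,d=arm.camera(c);cv2.imwrite(f"pics/w1.png",im);np.save("w1.npy",d)
for n,z in [("flag_left_hinge",.075),("flag_mid_hinge",.075),("flag_right_hinge",.075),("flag_mid_edge",.08),("flask",.012)]:
    for r in arm.mark_of(n,c)[:3]:
        u,v=r["point"][0]*640,r["point"][1]*480
        dd=d[min(int(v),479),min(int(u),639)]
        print(n,round(r["score"],2),round(u),round(v),unproj(c,u,v,z=z),unproj(c,u,v,depth=dd))
print([x for x in dir(arm) if x[0]!='_'])
E
```

```text
4.4 [0.381  0.0027 0.2185] [-0.4248 -0.3665  2.1955  0.1674  0.9208 -1.9772] [-0.6144 -0.1322 -0.9897]
[[-0.9095  0.0932  0.4051]
 [ 0.0853  0.9956 -0.0377]
 [-0.4069  0.0003 -0.9135]]
flag_left_hinge 0.8 460 318 [0.5878 0.1359 0.075 ] [0.3085 0.0361 0.2984]
flag_mid_hinge 0.71 334 319 [0.577  0.0002 0.075 ] [0.3049 0.0131 0.2999]
flag_mid_edge 0.58 331 263 [0.4907 0.0036 0.08  ] [0.5511 0.0005 0.0134]
flask 0.55 329 264 [ 0.5543 -0.002   0.012 ] [ 0.552  -0.0019  0.0145]
['IKError', 'boxes_of', 'camera', 'camera_model', 'close_job', 'mark_of', 'read_state', 'tcp_to_grasp']
```

View pics/w1.png

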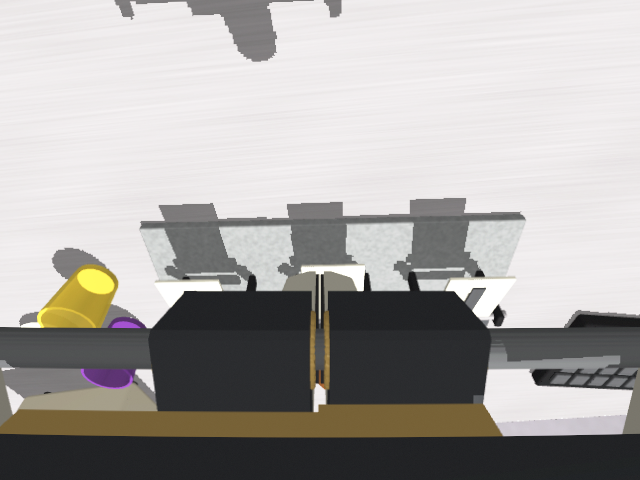

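The wrist view shows the mid flag's free edge at row ~265, columns 302–364, half hidden by the gripper. I'll read the flag angles from the depth images before going down.

```bash
python3 - <<'E'
from h import *
np.set_printoptions(precision=4,suppress=True)
im=cv2.imread("pics/w1.png");d=np.load("w1.npy")
for u,v in [(310,268),(320,268),(333,268),(345,268),(355,268),(362,270),(190,284),(215,284),(180,290),(480,280),(500,280),(470,290)]:
    print("w",u,v,im[v,u],unproj("wrist",u,v,depth=d[v,u]))
im=cv2.imread("pics/scene1.png");d=np.load("scene.npy")
H=np.array([.575,0]);f=np.array([.9956,-.0935]);l=np.array([.0935,.9956])
for n,u0 in (("R",270),("M",316),("L",363)):
    P=np.array([unproj("scene",u,v,depth=d[v,u]) for u in range(u0-14,u0+15) for v in range(205,250) if im[v,u].min()>150 and d[v,u]>0])
    F=(P[:,:2]-H)@f;Lt=(P[:,:2]-H)@l;p=np.polyfit(F,P[:,2],1)
    print(n,len(P),"f",np.percentile(F,[2,98]),"lat",np.percentile(Lt,[2,98]),"angle",-np.arctan(p[0]),"z@0,-.08",np.polyval(p,[0,-.08]))
E
```

```text
w 310 268 [255 255 255] [ 0.4942 -0.0163  0.0811]
w 320 268 [255 255 255] [ 0.4962 -0.0071  0.0798]
w 333 268 [255 255 255] [0.4978 0.0051 0.0794]
w 345 268 [255 255 255] [0.4972 0.0163 0.0811]
w 355 268 [255 255 255] [0.4989 0.0257 0.0802]
w 362 270 [255 255 255] [0.5016 0.0321 0.0807]
w 190 284 [255 255 255] [ 0.4903 -0.1265  0.0958]
w 215 284 [255 255 255] [ 0.4924 -0.1036  0.0958]
w 180 290 [255 255 255] [ 0.4992 -0.1395  0.0938]
w 480 280 [254 255 255] [0.5069 0.1366 0.0988]
w 500 280 [255 255 255] [0.509  0.1549 0.0984]
w 470 290 [254 255 255] [0.5221 0.1307 0.0961]Traceback (most recent call last):
  File "<stdin>", line 10, in <module>
IndexError: too many indices for array: array is 1-dimensional, but 2 were indexed
```

Call:
send_rows(
  motion=[
    {"translation": [0, 4, 0], "dr": [0, -0.15, 0], "jaw": -1},
    {"translation": [0, 4, 0], "dr": [0, -0.15, 0], "jaw": -1},
    {"translation": [0, 5, 0], "dr": [0, -0.15, 0], "jaw": -1},
    {"translation": [14, 0, 18], "dr": [0, 0, 0], "jaw": -1},
    {"translation": [14, 0, 18], "dr": [0, 0, 0], "jaw": -1},
    {"translation": [14, 0, 18], "dr": [0, 0, 0], "jaw": -1},
    {"translation": [0, 0, 18], "dr": [0, 0, 0], "jaw": -1},
    {"translation": [0, 0, 0], "dr": [0, 0, 0], "jaw": -1},
    {"translation": [0, 0, 0], "dr": [0, 0, 0], "jaw": -1},
    {"translation": [0, 0, 0], "dr": [0, 0, 0], "jaw": -1},
  ],
)

```text
time: 5.7
tcp_pos: [0.4033, 0.0163, 0.1476]
ee_rot: [0.365, 0.046, 0.93, -0.011]
ft_force: [-0.1, -0.0, -0.3]
grip_width: 0.003
grasp_force: 0.0
```

```bash
cat > st.py <<'E'
from h import *
np.set_printoptions(precision=4,suppress=True)
from scipy.spatial.transform import Rotation as R
s=arm.read_state();q=s["ee_rot"];M=R.from_quat([q[1],q[2],q[3],q[0]]).as_matrix()
H=np.array([.575,0,.075]);f=np.array([.9956,-.0935,0]);l=np.array([.0935,.9956,0]);B=np.array([f,l,[0,0,1]])
print(s["time"],s["tcp_pos"],"q",np.array(s["joint_pos"]),"F",np.array(s["ft_force"]))
print("rel hinge f,l,z mm",B@(np.array(s["tcp_pos"])-H)*1000,"tilt",np.arccos(-M[2,2]));print("tool axes in f,l,z (cols)");print(B@M)
E
python3 st.py
```

```text
5.7 [0.4033 0.0163 0.1476] q [-0.5449 -0.3637  2.581   0.9492  0.3858 -2.8167] F [-0.1315 -0.0082 -0.3177]
rel hinge f,l,z mm [-172.4606    0.1978   72.5939] tilt 0.7479957344750994
tool axes in f,l,z (cols)
[[-0.7331 -0.0003  0.6801]
 [ 0.0092  0.9999  0.0103]
 [-0.68    0.0138 -0.7331]]
```

The arm is at its elbow fold limit here, so I'll fit its geometry to see which tilt is feasible under the flag.

```bash
python3 - <<'E'
import numpy as np
from scipy.optimize import least_squares
np.set_printoptions(precision=4,suppress=True)
D=[([1.136,.259,1.535],[.1263,.5353,.2187],[0,0,-1]),
([-.4248,-.3665,2.1955],[.381,.0027,.2185],[.4051,-.0377,-.9135]),
([-.5449,-.3637,2.581],[.4033,.0163,.1476],list(.6801*np.array([.9956,-.0935,0])+.0103*np.array([.0935,.9956,0])+np.array([0,0,-.7331])))]
def W(q,p):
    L,a,b,o,h,g=p;r=a*np.sin(q[1])+b*np.sin(q[1]+q[2])+g*np.cos(q[1]+q[2]);z=h+a*np.cos(q[1])+b*np.cos(q[1]+q[2])-g*np.sin(q[1]+q[2])
    c,s=np.cos(q[0]),np.sin(q[0]);return np.array([c*r-s*o,s*r+c*o,z])
res=lambda p:np.concatenate([np.array(t)-p[0]*np.array(z)-W(q,p) for q,t,z in D])
s=least_squares(res,[.25,.4,.4,.1,.3,0]);p=s.x;print(p,np.abs(s.fun).max())
f=np.array([.9956,-.0935,0]);H=np.array([.575,0,.075])
def show(F,z,th):
    zt=np.sin(th)*f+np.array([0,0,-np.cos(th)]);w=H+F*f;w[2]=z;w=w-p[0]*zt
    # solve
    best=None
    for g in ([-.4,-.4,2.2],[-.3,0,2]):
        r=least_squares(lambda q:W(q,p)-w,g)
        if best is None or r.cost<best.cost:best=r
    q=best.x;a=q[1]+q[2];fd=np.array([np.cos(q[0])*np.sin(a),np.sin(q[0])*np.sin(a),np.cos(a)])
    return q,np.arccos(fd@zt)
for F in(-.115,-.095,-.07,-.06,-.05):
  for z in (.035,.06):
    for th in (.4,.5,.6,.7,.8):
        q,q5=show(F,z,th);print(F,z,th,"q",q,"q5",round(q5,2))
E
```

```text
[0.3663 0.5338 0.4258 0.1109 0.2216 0.0599] 0.00014293615548632843
-0.115 0.035 0.4 q [-0.2792  0.169   2.3233] q5 0.27
-0.115 0.035 0.5 q [-0.3021  0.1643  2.4124] q5 0.12
-0.115 0.035 0.6 q [-0.3299  0.185   2.5025] q5 0.19
-0.115 0.035 0.7 q [-0.3638  0.2447  2.594 ] q5 0.41
-0.115 0.035 0.8 q [-0.4056  0.3683  2.6878] q5 0.72
-0.115 0.06 0.4 q [-0.2792  0.1066  2.2954] q5 0.35
-0.115 0.06 0.5 q [-0.3021  0.0909  2.3841] q5 0.2
-0.115 0.06 0.6 q [-0.3299  0.0962  2.4741] q5 0.13
-0.115 0.06 0.7 q [-0.3638  0.1334  2.5658] q5 0.29
-0.115 0.06 0.8 q [-0.4056  0.2227  2.6603] q5 0.56
-0.095 0.035 0.4 q [-0.2677  0.1991  2.2793] q5 0.28
-0.095 0.035 0.5 q [-0.2876  0.1933  2.3681] q5 0.13
-0.095 0.035 0.6 q [-0.3113  0.2108  2.4569] q5 0.17
-0.095 0.035 0.7 q [-0.3395  0.2622  2.5458] q5 0.38
-0.095 0.035 0.8 q [-0.3732  0.365   2.6344] q5 0.66
-0.095 0.06 0.4 q [-0.2677  0.1401  2.2528] q5 0.36
-0.095 0.06 0.5 q [-0.2876  0.1246  2.3414] q5 0.21
-0.095 0.06 0.6 q [-0.3113  0.1289  2.4306] q5 0.12
-0.095 0.06 0.7 q [-0.3395  0.1619  2.5202] q5 0.27
-0.095 0.06 0.8 q [-0.3732  0.2388  
[... 859 characters left out ...]
-0.2666  0.1802  2.2657] q5 0.22
-0.06 0.06 0.6 q [-0.285   0.1822  2.3538] q5 0.11
-0.06 0.06 0.7 q [-0.3064  0.2087  2.4409] q5 0.24
-0.06 0.06 0.8 q [-0.3308  0.2695  2.5262] q5 0.47
-0.05 0.035 0.4 q [-0.2464  0.2637  2.1789] q5 0.31
-0.05 0.035 0.5 q [-0.2614  0.2553  2.2674] q5 0.15
-0.05 0.035 0.6 q [-0.2787  0.2665  2.3545] q5 0.13
-0.05 0.035 0.7 q [-0.2985  0.3039  2.4395] q5 0.32
-0.05 0.035 0.8 q [-0.321   0.3769  2.5213] q5 0.56
-0.05 0.06 0.4 q [-0.2464  0.2115  2.1549] q5 0.38
-0.05 0.06 0.5 q [-0.2614  0.1955  2.2437] q5 0.22
-0.05 0.06 0.6 q [-0.2787  0.1968  2.3317] q5 0.11
-0.05 0.06 0.7 q [-0.2985  0.2216  2.4182] q5 0.23
-0.05 0.06 0.8 q [-0.321   0.2786  2.5025] q5 0.45
```

The fit is good to 0.15 mm. A tilt of about 0.38 rad from vertical is feasible and still hooks under the edge, so I'll straighten to that and descend in front of the edge.

Call:
send_rows(
  motion=[
    {"translation": [0, 0, 0], "dr": [0, 0.0735, 0], "jaw": -1},
    {"translation": [0, 0, 0], "dr": [0, 0.0735, 0], "jaw": -1},
    {"translation": [0, 0, 0], "dr": [0, 0.0735, 0], "jaw": -1},
    {"translation": [0, 0, 0], "dr": [0, 0.0735, 0], "jaw": -1},
    {"translation": [0, 0, 0], "dr": [0, 0.0735, 0], "jaw": -1},
    {"translation": [-4, 0, 15], "dr": [0, 0, 0], "jaw": -1},
    {"translation": [-4, 0, 15], "dr": [0, 0, 0], "jaw": -1},
    {"translation": [-4, 0, 15], "dr": [0, 0, 0], "jaw": -1},
    {"translation": [0, 0, 0], "dr": [0, 0, 0], "jaw": -1},
    {"translation": [0, 0, 0], "dr": [0, 0, 0], "jaw": -1},
  ],
)

```text
time: 6.7
tcp_pos: [0.4323, 0.0159, 0.1111]
ee_rot: [0.206, 0.046, 0.977, -0.0]
ft_force: [0.5, 0.1, 0.4]
grip_width: 0.008
grasp_force: 0.0
```

```bash
python3 st.py
```

```text
6.7 [0.4323 0.0159 0.1111] q [-0.3186 -0.07    2.2989  0.2194  0.5208 -1.9644] F [0.4931 0.0767 0.4276]
rel hinge f,l,z mm [-143.5649    2.5093   36.1095] tilt 0.4159511042217442
tool axes in f,l,z (cols)
[[-0.9149 -0.0037  0.4036]
 [ 0.0042  0.9998  0.0187]
 [-0.4036  0.0188 -0.9147]]
```

Call:
send_rows(
  motion=[
    {"translation": [-1, -1, 11], "dr": [0, 0.035, 0], "jaw": -1},
    {"translation": [-1, -1, 11], "dr": [0, 0, 0], "jaw": -1},
    {"translation": [-1, -1, 11], "dr": [0, 0, 0], "jaw": -1},
    {"translation": [-1, -1, 11], "dr": [0, 0, 0], "jaw": -1},
    {"translation": [-1, -1, 11], "dr": [0, 0, 0], "jaw": -1},
    {"translation": [-1, -1, 11], "dr": [0, 0, 0], "jaw": -1},
    {"translation": [-1, 0, 11], "dr": [0, 0, 0], "jaw": -1},
    {"translation": [0, 0, 11], "dr": [0, 0, 0], "jaw": -1},
    {"translation": [0, 0, 0], "dr": [0, 0, 0], "jaw": -1},
    {"translation": [0, 0, 0], "dr": [0, 0, 0], "jaw": -1},
  ],
)

```text
time: 7.7
tcp_pos: [0.4717, 0.0082, 0.0322]
ee_rot: [0.19, 0.046, 0.981, 0.001]
ft_force: [-0.3, -0.1, 0.4]
grip_width: 0.005
grasp_force: 0.0
```

```bash
python3 st.py; python3 - <<'E'
from h import *
im,d=arm.camera("side");u,v=map(int,proj("side",[.5,0,.08]));print(u,v)
c=im[v-75:v+75,u-100:u+100];cv2.imwrite("pics/s2.png",cv2.resize(c,(800,600),interpolation=cv2.INTER_CUBIC))
E
```

```text
7.7 [0.4717 0.0082 0.0322] q [-0.2952  0.1941  2.2874  0.3175  0.3041 -2.0593] F [-0.2775 -0.1184  0.3831]
rel hinge f,l,z mm [-103.6517   -1.464   -42.7702] tilt 0.38144605434280476
tool axes in f,l,z (cols)
[[-0.9283 -0.0043  0.3717]
 [ 0.0031  0.9998  0.0195]
 [-0.3718  0.0192 -0.9281]]
281 241
```

View pics/s2.png

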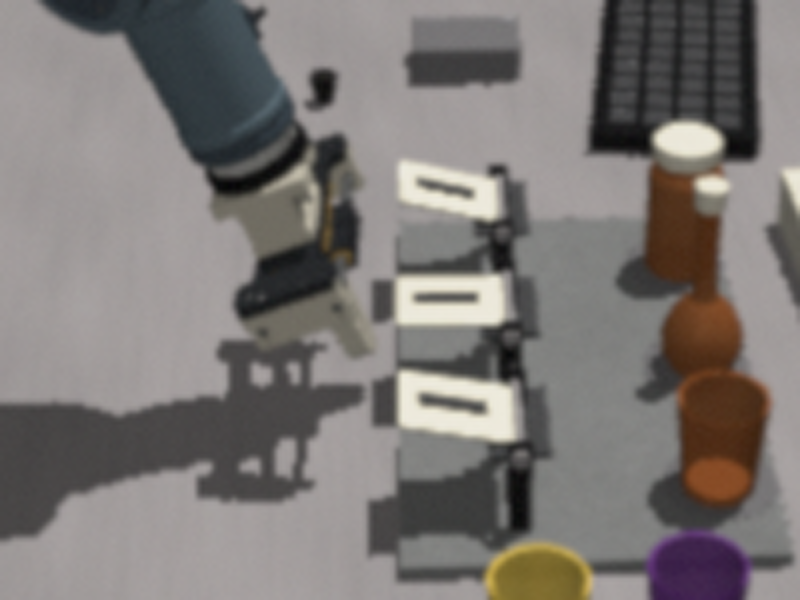

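The side view shows the fingertip at about (355,345), just in front of the nearly flat middle flag (400–500, 275–325), and clear of it. Next I'll slide it under the edge and start lifting.

Call:
send_rows(
  motion=[
    {"translation": [-5.2, 0, 2.1], "dr": [0, 0, 0], "jaw": -1},
    {"translation": [-5.2, 0, 2.1], "dr": [0, 0, 0], "jaw": -1},
    {"translation": [-5.2, 0, 2.1], "dr": [0, 0, 0], "jaw": -1},
    {"translation": [-5.2, 0, 2.1], "dr": [0, 0, 0], "jaw": -1},
    {"translation": [-5.2, 0, 2.1], "dr": [0, 0, 0], "jaw": -1},
    {"translation": [-1.5, 0, -3.7], "dr": [0, 0, 0], "jaw": -1},
    {"translation": [-1.5, 0, -3.7], "dr": [0, 0, 0], "jaw": -1},
    {"translation": [-1.5, 0, -3.7], "dr": [0, 0, 0], "jaw": -1},
    {"translation": [-1.5, 0, -3.7], "dr": [0, 0, 0], "jaw": -1},
    {"translation": [-1.5, 0, -3.7], "dr": [0, 0, 0], "jaw": -1},
  ],
)

```text
time: 8.75
tcp_pos: [0.4993, 0.0057, 0.0514]
ee_rot: [0.189, 0.045, 0.981, 0.001]
ft_force: [-0.5, 0.1, 0.4]
grip_width: 0.007
grasp_force: 0.4
```

```bash
python3 st.py; cat > pic.py <<'E'
import sys
from h import *
im,d=arm.camera("side");u,v=281,241
c=im[v-75:v+75,u-100:u+100];cv2.imwrite(sys.argv[1],cv2.resize(c,(640,480),interpolation=cv2.INTER_CUBIC))
E
python3 pic.py pics/s3.png
```

```text
8.75 [0.4993 0.0057 0.0514] q [-0.2791  0.1921  2.2057  0.2367  0.3831 -1.9608] F [-0.4905  0.0527  0.4303]
rel hinge f,l,z mm [-75.9329  -1.455  -23.5632] tilt 0.3802125963142557
tool axes in f,l,z (cols)
[[-0.9288 -0.0047  0.3706]
 [ 0.0028  0.9998  0.0197]
 [-0.3706  0.0193 -0.9286]]
```

View pics/s3.png

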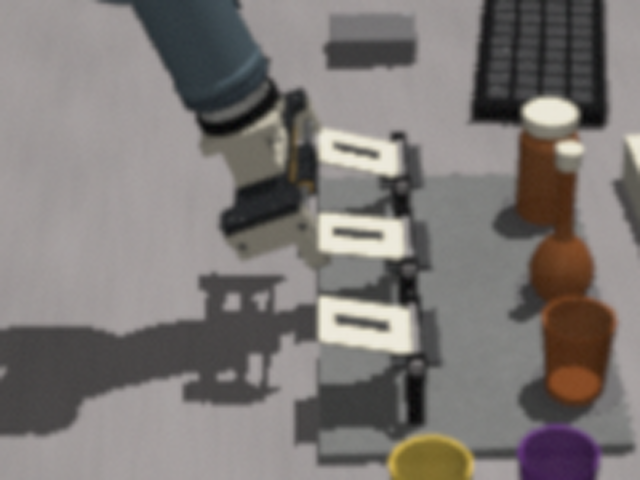

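The tip is under the middle flag's edge at about (315,255) and the flag has just begun to rise. Contact force is very small, so I'll follow the edge's arc.

Call:
send_rows(
  motion=[
    {"translation": [-2.3, 0, -3.3], "dr": [0, 0, 0], "jaw": -1},
    {"translation": [-2.3, 0, -3.3], "dr": [0, 0, 0], "jaw": -1},
    {"translation": [-2.5, 0, -3.1], "dr": [0, 0, 0], "jaw": -1},
    {"translation": [-2.5, 0, -3.1], "dr": [0, 0, 0], "jaw": -1},
    {"translation": [-2.9, 0, -2.8], "dr": [0, 0, 0], "jaw": -1},
    {"translation": [-2.9, 0, -2.8], "dr": [0, 0, 0], "jaw": -1},
    {"translation": [-3.2, 0, -2.6], "dr": [0, 0, 0], "jaw": -1},
    {"translation": [-3.2, 0, -2.6], "dr": [0, 0, 0], "jaw": -1},
    {"translation": [-3.4, 0, -2.2], "dr": [0, 0, 0], "jaw": -1},
    {"translation": [-3.4, 0, -2.2], "dr": [0, 0, 0], "jaw": -1},
  ],
)

```text
time: 9.8
tcp_pos: [0.5165, 0.0031, 0.0884]
ee_rot: [0.19, 0.046, 0.981, 0.001]
ft_force: [-1.7, 1.0, 1.1]
grip_width: 0.006
grasp_force: 0.6
```

```bash
python3 st.py; python3 pic.py pics/s4.png
```

```text
9.8 [0.5165 0.0031 0.0884] q [-0.2725  0.1461  2.1286  0.1784  0.5009 -1.8911] F [-1.719   0.9546  1.1443]
rel hinge f,l,z mm [-58.494   -2.3314  13.4452] tilt 0.3819237480938567
tool axes in f,l,z (cols)
[[-0.9281 -0.0044  0.3722]
 [ 0.0031  0.9998  0.0193]
 [-0.3722  0.0191 -0.9279]]
```

View pics/s4.png

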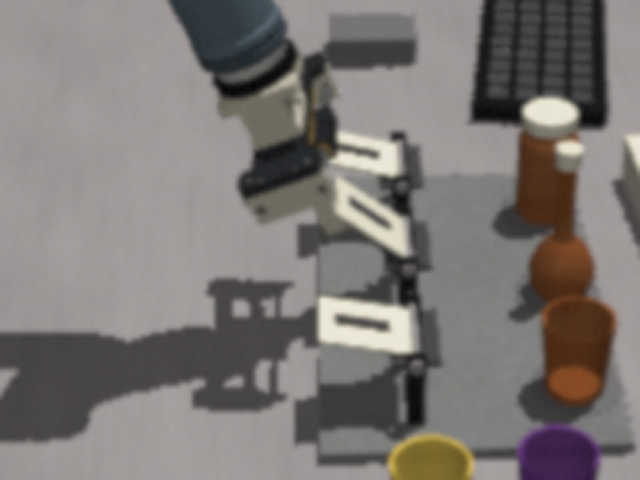

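Call:
send_rows(
  motion=[
    {"translation": [-3.8, 0, -2.2], "dr": [0, 0, 0], "jaw": -1},
    {"translation": [-3.9, 0, -2.0], "dr": [0, 0, 0], "jaw": -1},
    {"translation": [-4.0, 0, -1.8], "dr": [0, 0, 0], "jaw": -1},
    {"translation": [-4.1, 0, -1.6], "dr": [0, 0, 0], "jaw": -1},
    {"translation": [-4.2, 0, -1.3], "dr": [0, 0, 0], "jaw": -1},
    {"translation": [-4.3, 0, -1.1], "dr": [0, 0, 0], "jaw": -1},
    {"translation": [-4.3, 0, -0.8], "dr": [0, 0, 0], "jaw": -1},
    {"translation": [-4.4, 0, -0.6], "dr": [0, 0, 0], "jaw": -1},
    {"translation": [-4.4, 0, -0.4], "dr": [0, 0, 0], "jaw": -1},
    {"translation": [-4.4, 0, -0.1], "dr": [0, 0, 0], "jaw": -1},
  ],
)

```text
time: 10.85
tcp_pos: [0.5502, -0.0002, 0.1145]
ee_rot: [0.189, 0.045, 0.981, 0.001]
ft_force: [-1.2, 1.0, 0.2]
grip_width: 0.007
grasp_force: 0.7
```

```bash
python3 st.py
```

```text
10.85 [ 0.5502 -0.0002  0.1145] q [-0.2579  0.1602  2.0233  0.1442  0.5906 -1.8409] F [-1.2094  1.0427  0.2361]
rel hinge f,l,z mm [-24.6626  -2.4797  39.46  ] tilt 0.38047325301696533
tool axes in f,l,z (cols)
[[-0.9287 -0.0047  0.3708]
 [ 0.0028  0.9998  0.0196]
 [-0.3709  0.0193 -0.9285]]
```

Call:
send_rows(
  motion=[
    {"translation": [-3, 0, 0], "dr": [0, 0, 0], "jaw": -1},
    {"translation": [-3, 0, 0], "dr": [0, 0, 0], "jaw": -1},
    {"translation": [-3, 0, 0], "dr": [0, 0, 0], "jaw": -1},
    {"translation": [-3, 0, 0], "dr": [0, 0, 0], "jaw": -1},
    {"translation": [-3, 0, 0], "dr": [0, 0, 0], "jaw": -1},
    {"translation": [-3.2, 0, 1.3], "dr": [0, 0, 0], "jaw": -1},
    {"translation": [-3.2, 0, 1.3], "dr": [0, 0, 0], "jaw": -1},
    {"translation": [-3.2, 0, 1.3], "dr": [0, 0, 0], "jaw": -1},
    {"translation": [-3.2, 0, 1.3], "dr": [0, 0, 0], "jaw": -1},
    {"translation": [-3.2, 0, 1.3], "dr": [0, 0, 0], "jaw": -1},
  ],
)

```text
time: 11.85
tcp_pos: [0.5814, -0.0032, 0.1198]
ee_rot: [0.189, 0.045, 0.981, 0.001]
ft_force: [-1.1, 0.4, -1.0]
grip_width: 0.002
grasp_force: 0.4
```

```bash
python3 st.py; python3 pic.py pics/s5.png
```

```text
11.85 [ 0.5814 -0.0032  0.1198] q [-0.246   0.2046  1.9486  0.1307  0.6188 -1.8164] F [-1.1389  0.4068 -0.992 ]
rel hinge f,l,z mm [ 6.6503 -2.5446 44.8351] tilt 0.38080838199481104
tool axes in f,l,z (cols)
[[-0.9285 -0.0046  0.3712]
 [ 0.0028  0.9998  0.0195]
 [-0.3712  0.0191 -0.9284]]
```

View pics/s5.png

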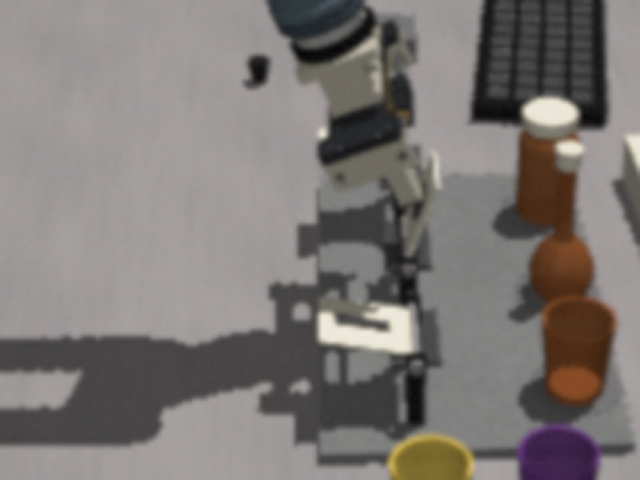

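The flag is just past upright at about (425,205), with the fingertip behind it at (410,195). I'll continue over to the far side.

Call:
send_rows(
  motion=[
    {"translation": [-2.8, 0, 2.3], "dr": [0, 0, 0], "jaw": -1},
    {"translation": [-2.8, 0, 2.3], "dr": [0, 0, 0], "jaw": -1},
    {"translation": [-2.8, 0, 2.3], "dr": [0, 0, 0], "jaw": -1},
    {"translation": [-2.8, 0, 2.3], "dr": [0, 0, 0], "jaw": -1},
    {"translation": [-2.8, 0, 2.3], "dr": [0, 0, 0], "jaw": -1},
    {"translation": [-2, 0, 3.4], "dr": [0, 0, 0], "jaw": -1},
    {"translation": [-2, 0, 3.4], "dr": [0, 0, 0], "jaw": -1},
    {"translation": [-2, 0, 3.4], "dr": [0, 0, 0], "jaw": -1},
    {"translation": [-2, 0, 3.4], "dr": [0, 0, 0], "jaw": -1},
    {"translation": [-2, 0, 3.4], "dr": [0, 0, 0], "jaw": -1},
  ],
)

```text
time: 12.9
tcp_pos: [0.6141, -0.0057, 0.1021]
ee_rot: [0.189, 0.045, 0.981, 0.001]
ft_force: [-1.2, 0.2, 1.8]
grip_width: 0.004
grasp_force: 0.3
```

```bash
python3 st.py
```

```text
12.9 [ 0.6141 -0.0057  0.1021] q [-0.2342  0.2829  1.8943  0.1279  0.5938 -1.8049] F [-1.1824  0.2389  1.7626]
rel hinge f,l,z mm [39.4794 -1.9859 27.0851] tilt 0.38084361267505024
tool axes in f,l,z (cols)
[[-0.9285 -0.0046  0.3712]
 [ 0.0028  0.9998  0.0196]
 [-0.3712  0.0192 -0.9284]]
```

Call:
send_rows(
  motion=[
    {"translation": [-0.8, 0, 3.1], "dr": [0, 0, 0], "jaw": -1},
    {"translation": [-0.8, 0, 3.1], "dr": [0, 0, 0], "jaw": -1},
    {"translation": [-0.8, 0, 3.1], "dr": [0, 0, 0], "jaw": -1},
    {"translation": [-0.8, 0, 3.1], "dr": [0, 0, 0], "jaw": -1},
    {"translation": [-0.8, 0, 3.1], "dr": [0, 0, 0], "jaw": -1},
    {"translation": [0, 0, 2], "dr": [0, 0, 0], "jaw": -1},
    {"translation": [0, 0, 2], "dr": [0, 0, 0], "jaw": -1},
    {"translation": [0, 0, 2], "dr": [0, 0, 0], "jaw": -1},
    {"translation": [0, 0, 1.5], "dr": [0, 0, 0], "jaw": -1},
    {"translation": [0, 0, 0], "dr": [0, 0, 0], "jaw": -1},
  ],
)

```text
time: 13.9
tcp_pos: [0.6261, -0.0064, 0.0822]
ee_rot: [0.189, 0.046, 0.981, 0.001]
ft_force: [0.6, -0.2, -0.5]
grip_width: 0.007
grasp_force: 0.0
```

```bash
python3 st.py
```

```text
13.9 [ 0.6261 -0.0064  0.0822] q [-0.2298  0.3303  1.8863  0.1329  0.5545 -1.8077] F [ 0.5756 -0.1971 -0.4863]
rel hinge f,l,z mm [51.4334 -1.558   7.2205] tilt 0.3806126443559205
tool axes in f,l,z (cols)
[[-0.9286 -0.0046  0.371 ]
 [ 0.0029  0.9998  0.0196]
 [-0.371   0.0193 -0.9284]]
```

Call:
send_rows(
  motion=[
    {"translation": [0.3, 0, 0.7], "dr": [0, 0, 0], "jaw": -1},
    {"translation": [0.3, 0, 0.7], "dr": [0, 0, 0], "jaw": -1},
    {"translation": [0.3, 0, 0.7], "dr": [0, 0, 0], "jaw": -1},
    {"translation": [0.3, 0, 0.7], "dr": [0, 0, 0], "jaw": -1},
    {"translation": [0.2, 0, 0.5], "dr": [0, 0, 0], "jaw": -1},
    {"translation": [0, 0, 0], "dr": [0, 0, 0], "jaw": -1},
    {"translation": [0, 0, 0], "dr": [0, 0, 0], "jaw": -1},
    {"translation": [0, 0, 0], "dr": [0, 0, 0], "jaw": -1},
    {"translation": [0, 0, 0], "dr": [0, 0, 0], "jaw": -1},
    {"translation": [0, 0, 0], "dr": [0, 0, 0], "jaw": -1},
  ],
)

```text
time: 14.9
tcp_pos: [0.6264, -0.0064, 0.0799]
ee_rot: [0.19, 0.045, 0.981, 0.001]
ft_force: [-2.8, -0.2, 6.8]
grip_width: 0.003
grasp_force: 3.7
```

```bash
python3 st.py; python3 pic.py pics/s6.png
```

```text
14.9 [ 0.6264 -0.0064  0.0799] q [-0.2296  0.3337  1.8894  0.1346  0.5463 -1.8097] F [-2.7945 -0.1973  6.8015]
rel hinge f,l,z mm [51.7874 -1.5247  4.9144] tilt 0.38238310740076464
tool axes in f,l,z (cols)
[[-0.928  -0.0048  0.3726]
 [ 0.0027  0.9998  0.0194]
 [-0.3727  0.019  -0.9278]]
```

View pics/s6.png

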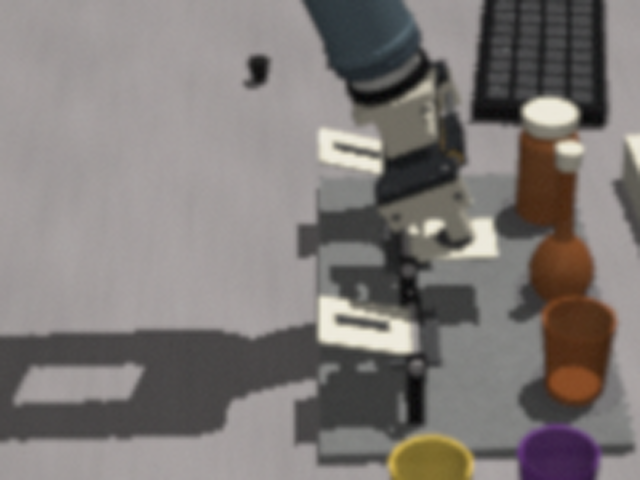

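The flag is against its far stop (force 6.8 N, tip at the predicted height), with the disc up at about (455,238). I'll retreat straight up.

Call:
send_rows(
  motion=[
    {"translation": [-1.9, 0, -4.6], "dr": [0, 0, 0], "jaw": -1},
    {"translation": [-3.7, 0, -9.3], "dr": [0, 0, 0], "jaw": -1},
    {"translation": [-5.6, 0, -13.9], "dr": [0, 0, 0], "jaw": -1},
    {"translation": [-5.6, 0, -13.9], "dr": [0, 0, 0], "jaw": -1},
    {"translation": [-5.6, 0, -13.9], "dr": [0, 0, 0], "jaw": -1},
    {"translation": [0, 0, -18], "dr": [0, 0, 0], "jaw": -1},
    {"translation": [0, 0, -18], "dr": [0, 0, 0], "jaw": -1},
    {"translation": [0, 0, -18], "dr": [0, 0, 0], "jaw": -1},
    {"translation": [0, 0, -18], "dr": [0, 0, 0], "jaw": -1},
    {"translation": [0, 0, 0], "dr": [0, 0, 0], "jaw": -1},
  ],
)

```text
time: 15.95
tcp_pos: [0.6003, -0.0066, 0.2089]
ee_rot: [0.192, 0.045, 0.98, 0.001]
ft_force: [0.3, -0.2, -0.7]
grip_width: 0.005
grasp_force: 0.0
```

```bash
python3 st.py; python3 pic.py pics/s7.png
```

```text
15.95 [ 0.6003 -0.0066  0.2089] q [-0.2433  0.1305  1.7907  0.1     0.8441 -1.7738] F [ 0.31   -0.1783 -0.6801]
rel hinge f,l,z mm [ 25.7626  -4.2131 133.8972] tilt 0.3856802913227223
tool axes in f,l,z (cols)
[[-0.9267 -0.0047  0.3757]
 [ 0.0026  0.9998  0.0188]
 [-0.3757  0.0184 -0.9265]]
```

View pics/s7.png

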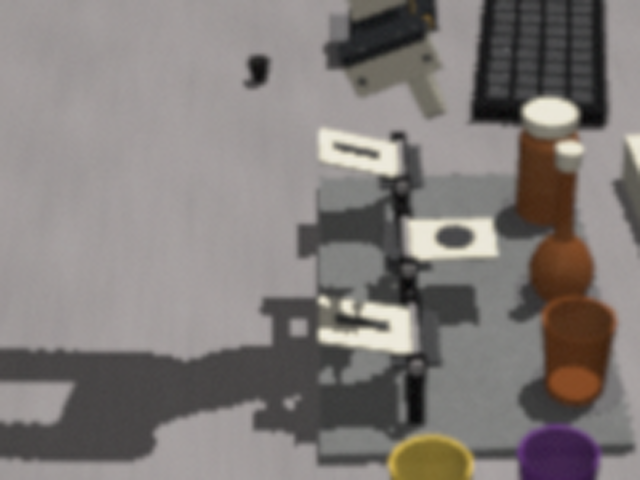

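The middle flag lies flat on the far side with its disc up at (455,238). The other flags and the vessels are where they were, and the arm is clear.

```bash
python3 -c "
from plant import arm
print(arm.close_job())"
```

```text
the job is handed in; nothing more can be done
None
```

The flag in front of the flask, the middle one, now lies flat on the far side with its disc face up; the other flags and the vessels stayed where they were, and I handed the job in at about 16 s.

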